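Turn over the square order tile

ROBOT

A 6-joint arm with a two-finger parallel gripper is mounted at the origin on a cart in front of the work surface, level with it; the furniture and walls round the work are solid. World frame = base frame: x ahead of the robot, y to its left, z up, the work surface at z = 0. Lengths are in m, angles in degrees, forces in N, time in s.
With the tool pointing down it reaches from about 0.25 to 0.725 m from the base axis. Payload 9.7 kg.
Tool frame: the origin (TCP) lies midway between the tips of the shut fingers; the grasp point (between the pads) lies 19 mm behind it; x points along the fingers, y is the direction in which the jaws open and shut, and the axes are right-handed (so a half turn about x gives the same grasp; the last joint's range is limited). The gripper opens to 85 mm and grips with 20 to 120 N. Pads are 22 mm wide; open, the fingers measure 114 mm over their backs; the gripper's body (76 mm by 85 mm) begins 54 mm behind the grasp point. The pads swing forward as they close: fully open they stand 13 mm farther back than shut.
Start: joints at [-70.474, 4.979, 10.078, 95.1, 0, 90], TCP at [0.184, -0.518, 0.231] pointing down, gripper open.
Joint ranges: [-179.16, 179.16], [-48.56, 103.87], [-65.8, 70.77], [-126.05, 130.52], [-82.76, 87.17], [-180, 180]. Speed limits (degrees/s): [127.2, 127.2, 147.25, 180, 180, 180].

INTERFACE

Orientations are given as [roll, pitch, yaw] about the fixed x, y, z axes, in that order (R = Rz(yaw) Ry(pitch) Rx(roll)).
In Python, from workcell import bot, cams gives the robot as it stands.
- The arm moves only by the tool apply_moves, never from a script. Its argument "commands" is a list of rows, each a list of 5 numbers: the shift along the tool's x, y, z in m, then the turn about the tool's x in rad, then the opening, from -1 (shut) to 1 (fully open). In form: [[tx, ty, tz, roll, hand], ...]. A call has 1 to 12 rows; each row is the pose to reach, as a shift and turn from the pose measured when the call began, along the tool's axes at that moment; what a row does not reach only later rows make up. A row lasts 1/10 s, in which the tool goes at most 50 mm and 8.59 degrees, less where a joint would pass 70% of its speed; a pose out of reach is approached as far as the arm can. A call with a gripper value outside its range is refused whole. The fingers move at their own pace and stop on an object; "newtons" is the grip in N (left out, the last holds). Time passes only in rows, so rows that repeat a pose let the fingers close. It gives the time, the measured TCP pose, the force and the opening at its end, in the units of the state.
- bot.get_obs(): the state, without advancing time (a new reading comes with each control period).
- cams.camera(name): name is "side" or "top" or "wrist"; returns a dict with "frame" (420x560x3 uint8, blue, green, red), "depth" (420x560 float32, m along the optical axis (not along the pixel's ray), 0 where there is no reading), "camera_matrix" (3x3 intrinsics, pixels), "R" (3x3) and "t" (3): a world point X has camera coordinates R X + t; the wrist camera has in their place "mount" (4x4, takes a point from camera to tool coordinates, whose origin is the TCP and whose axes are the tool frame's). Camera axes: x right, y down, z forward; pixel columns grow to the right and rows downward; lengths in m; the calibration is good to about 2 mm. A picture is of the moment at which its call begins: read the wrist's pose just before it.
- bot.job_done(): hands the job in, once; it reports no verdict.
Trained networks look in the newest picture that a camera, given by its name, has taken for a name from the list of things; names that differ only in an ending like _2 or _b are one class to them, and where a whole thing is asked for, a point or a joint stands for the part that bears it (a point fixed in the world has none). Each returns a list of dicts, best first, with "confidence" (0 to 1); they miss things now and then, are a little off and sometimes report something else, mostly with a low value. They report only what shows in the picture. A call takes as long as a camera call. They do not tell look-alikes from the thing itself.
- cams.spot_in(name, camera): "rect" ([left, top, right, bottom] in pixels, round what is visible of it).
The state is a dict: "time": time; "q": joint angles; "qd": joint speeds; "joint_efforts": joint torques, N m; "ee_pos": TCP position; "tcp_rot": TCP orientation; "wrist_force": force on the tool from outside, world axes, zero at the start; "torque": the same for the moment, N m; "opening": finger opening in m.
Only numpy, scipy, OpenCV 4.12 (cv2) and the standard library are available. Lean on these libraries where they do the work, as an engineer would, in place of code of your own. Each camera call takes 0.05 s, during which the arm holds its last target. There are 200 camera calls.

TASK

On the counter, two wooden flip trays each hold a wooden order tile lying plain face up: one tile is square, the other round. The square order is ready: take the steel bar of the flip tray that holds the square tile and tip the tray up and all the way over onto its far stop, so that the tile tumbles onto the other leaf and lies there other face up, then let go. Do not touch the tiles with the gripper, and leave the round tile and its tray as they are.

Things in the scene. Friction and masses are not known exactly. Their poses are not given: they have to be found in the camera images.
- square_tile: loose dark wood tile, square 42 x 42 mm, 8 mm thick, plain on top, a light round inlay on its underside. Origin at its centre; its z axis comes out of the plain face (up at the start). It starts on the near leaf of its flip tray.
- square_stand: Fixed dark wood stand, yaw within 14 degrees, base 150 (x) x 78 (y) mm (square tile's flip tray); x points away from the robot. Origin on the counter right under the hinge, whose axis runs along y 45 mm up (uprights end at 53 mm). At the start the near leaf, 64 mm long, 48 wide inside, walls to 14 mm, lies level towards -x; the far leaf, 60 mm, rises from the hinge leaning 20 degrees over it, top at 106 mm.
- square_bar (a point): Middle of that tray's steel grip bar: round, 10 mm thick, parallel to the hinge, 104 mm from it; 54 mm free between its side arms, 31 mm free between bar and leaf; it may turn between finger pads. In the stand's frame x = -104 cos(q), y = 0, z = 45 + 104 sin(q) mm at hinge angle q, so at the start it is 45 mm above the counter, on the robot's side.
- square_tipper (a joint): Hinge angle of that tray: 0 with the near leaf level (start), 2.06 rad fully over, both rest stops; grows as the bar goes up and over, away from the robot. Moves under 3 N at the bar; beyond 1.7 it falls onto its far stop by itself. Past upright, the tile falls forward from the near onto the far leaf, which ends sloping 8 degrees down away from the robot.
- square_landing (a point): point that rides on the square tile's flip tray, 4 mm above the middle of the far leaf, 33 mm from the hinge; a tile lying on that leaf has its centre near here
- round_tile: loose dark wood tile, round, 42 mm across, 8 mm thick, otherwise like the square one; it lies in the other flip tray and stays there. Origin at its centre, z out of the plain face (up).
- round_tipper (a joint): hinge angle of the round tile's flip tray, built just like the square tile's: 0 at the start, to be left there. The stands of both trays stand side by side, either one on the left, at least 125 mm apart between centres.
Not all that is in view belongs to the job. Leave any red look-alike of the round_tile alone.

How it is judged (in metres and radians):
At the end, for the whole second after the job is handed in: The square tile's tray is fully over (hinge above 1.95 rad) and the tile rests on its far leaf, within 20 mm of the middle, plain face down (within 20 degrees of level); the other tray is unmoved (below 0.1 rad), the round tile plain face up within 20 mm of its start (value of joint square_tipper above 1.95 rad and angle between square_tile's own z axis and vertical above 2.79 rad and distance between square_tile and square_landing below 0.02 m and linear speed of square_tile below 0.02 m/s and value of joint round_tipper below 0.1 rad and angle between round_tile's own z axis and vertical below 0.3 rad and distance of round_tile from where it was at the start of the episode below 0.02 m); the robot touches nothing.
It fails at once if the gripper's fingers touch the square tile (contact force between the fingers and square_tile above 0.5 N).
It fails at once if the gripper's fingers touch the round tile (contact force between the fingers and round_tile above 0.5 N).
It fails at once if the round tile's flip tray is tipped (value of joint round_tipper above 0.3 rad).
It also fails if it takes over 42 s, if anything falls off the work surface, if the arm or the gripper's body presses on something with over 40 N, if the wrist force passes 120 N, or if a joint passes its speed limit or range.

## Working session

There is one attempt and no reset: what is moved stays moved. The work goes in short steps, Python scripts to look and compute and a tool call to move; the robot and the scene stay as the last step left them, time stands still between calls to the robot, and variables do not carry over. Pictures are saved under pics/ and viewed, about 8 in all and at most 12, crops included, and the job is handed in when it is done.

Besides the shell and the picture viewer there is one more tool, called as name(argument=value, ...), one argument or row to a line, values as JSON. apply_moves: Moves the arm, as the interface text tells. Its arguments: {"type":"object","properties":{"commands":{"type":"array"},"newtons":{"type":"number"}},"required":["commands"]}

```bash
mkdir -p pics; python3 - <<'E'
from workcell import bot,cams
import cv2,numpy as np
o=bot.get_obs();print({k:np.round(o[k],3) for k in ("time","ee_pos","tcp_rot","opening")})
for c in("top","side"):
    d=cams.camera(c);cv2.imwrite(f"pics/{c}0.png",d["frame"]);np.savez(f"{c}0.npz",**{k:v for k,v in d.items()})
    for n in("square_tile","round_tile","square_stand","square_bar","square_tipper","round_tipper"):
        print(c,n,[(np.round(x["rect"]).tolist(),round(x["confidence"],2)) for x in cams.spot_in(n,c)][:4])
    print(d["camera_matrix"],d["R"],d["t"])
E
```

```text
{'time': np.float64(0.0), 'ee_pos': array([ 0.184, -0.518,  0.231]), 'tcp_rot': array([-90.515,  89.919, 109.011]), 'opening': np.float64(0.085)}
top square_tile [([223.0, 215.0, 241.0, 238.0], 0.67), ([322.0, 246.0, 342.0, 263.0], 0.59)]
top round_tile [([271.0, 251.0, 288.0, 277.0], 0.94), ([272.0, 172.0, 295.0, 191.0], 0.78), ([319.0, 246.0, 344.0, 263.0], 0.69)]
top square_stand [([208.0, 172.0, 259.0, 266.0], 0.76)]
top square_bar [([209.0, 204.0, 247.0, 266.0], 0.56), ([313.0, 229.0, 350.0, 297.0], 0.15)]
top square_tipper []
top round_tipper [([312.0, 228.0, 350.0, 293.0], 0.61)]
[[483.76056911   0.         278.52524585]
 [  0.         483.76056911 209.04189496]
 [  0.           0.           1.        ]] [[ 0.04659491 -0.99889885  0.00547731]
 [-0.97822369 -0.04673935 -0.20222225]
 [ 0.20225558  0.00406449 -0.97932434]] [-0.12316993  0.56695401  0.83023104]
side square_tile [([260.0, 253.0, 294.0, 270.0], 0.9)]
side round_tile [([315.0, 257.0, 330.0, 273.0], 0.81), ([221.0, 243.0, 245.0, 257.0], 0.81), ([304.0, 204.0, 329.0, 216.0], 0.6)]
side square_stand [([204.0, 224.0, 320.0, 309.0], 0.71)]
side square_bar [([245.0, 224.0, 319.0, 288.0], 0.8)]
side square_tipper []
side round_tipper [([299.0, 182.0, 360.0, 229.0], 0.82), ([261.0, 256.0, 290.0, 273.0], 0.15)]
[[486.91619996   0.         280.68270479]
 [  0.         486.91619996 217.03561753]
 [  0.           0.           1.        ]] [[-0.97515908 -0.22082919  0.01729882]
 [-0.12165672  0.46868383 -0.87494863]
 [ 0.18510651 -0.85531862 -0.48390665]] [0.51412052 0.18672958 0.68943892]
```

```bash
python3 - <<'E'
import cv2,numpy as np
t=cv2.imread("pics/top0.png")[150:310,190:370];s=cv2.imread("pics/side0.png")[160:330,180:390]
a=cv2.resize(t,(540,480),interpolation=cv2.INTER_CUBIC)
cv2.imwrite("pics/t1.png",cv2.resize(t,(675,600),interpolation=2));cv2.imwrite("pics/s1.png",cv2.resize(s,(735,595),interpolation=2))
E
```

```text
(no output)
```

View pics/t1.png

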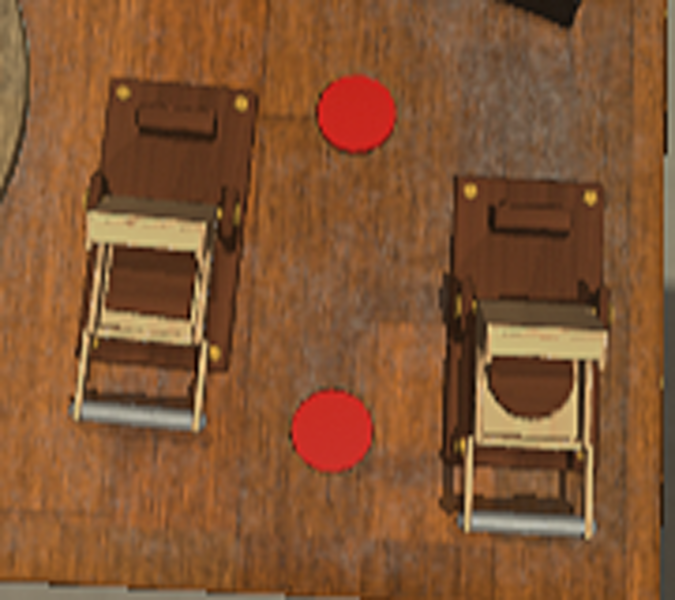

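View pics/s1.png

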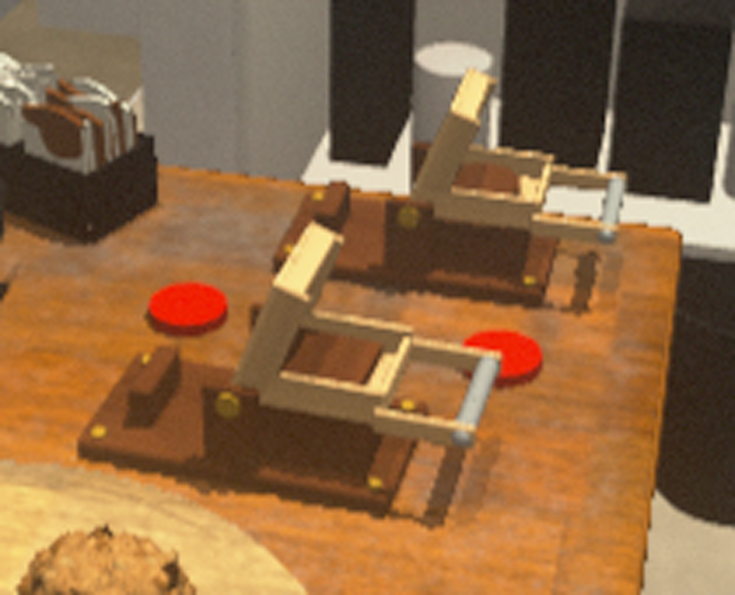

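Left tray (larger y) holds the square tile: its bar runs from top pixel ≈ (210.5,259.6) to (244.7,262.5). The round tile is in the right tray, and two red discs lie on the counter.

```bash
cat > h.py <<'E'
import numpy as np,cv2
from scipy.spatial.transform import Rotation as Ro
def ray(d,p,z):
    R,t=d["R"],d["t"];c=-R.T@t
    v=R.T@np.linalg.inv(d["camera_matrix"])@[p[0],p[1],1]
    return c+v*(z-c[2])/v[2]
def tool(o): return Ro.from_euler("xyz",o["tcp_rot"],degrees=True).as_matrix()
E
python3 - <<'E'
from h import *
from workcell import bot
t=np.load("top0.npz");s=np.load("side0.npz")
T=lambda x,y:(190+x/3.75,150+y/3.75); S=lambda x,y:(180+x/3.5,160+y/3.5)
f=lambda v:np.round(v,4)
for n,a,b in(("sq",(77,411),(205,422)),("rd",(463,522),(592,529))):
    A,B=ray(t,T(*a),.048),ray(t,T(*b),.048);print("top",n,f(A),f(B),f((A+B)/2),"yaw",np.degrees(np.arctan2(*(A-B)[[0,1]]))*-1)
for n,a,b in(("sq",(462,434),(492,360)),("rd",(608,235),(616,182))):
    A,B=ray(s,S(*a),.047),ray(s,S(*b),.047);print("side",n,f(A),f(B),f((A+B)/2))
for p in((123,92),(241,104),(215,354)):print("screw",f(ray(t,T(*p),.012)))
o=bot.get_obs();print(f(tool(o)),f(o["ee_pos"]),f(o["q"]))
E
```

```text
top sq [0.4746 0.0228 0.048 ] [ 0.4722 -0.0395  0.048 ] [ 0.4734 -0.0083  0.048 ] yaw -2.199452411046301
top rd [ 0.4303 -0.1658  0.048 ] [ 0.4299 -0.2277  0.048 ] [ 0.4301 -0.1968  0.048 ] yaw -0.38481727523017006
side sq [0.4737 0.0269 0.047 ] [ 0.4697 -0.0319  0.047 ] [ 0.4717 -0.0025  0.047 ]
side rd [ 0.4285 -0.1603  0.047 ] [ 0.4296 -0.2198  0.047 ] [ 0.4291 -0.19    0.047 ]
screw [0.6455 0.0163 0.012 ]
screw [ 0.642  -0.0457  0.012 ]
screw [ 0.5102 -0.04    0.012 ]
[[-0.      0.3343 -0.9425]
 [ 0.     -0.9425 -0.3343]
 [-1.     -0.      0.    ]] [ 0.1838 -0.5183  0.2313] [-7.04730e+01  4.97700e+00  1.00778e+01  9.51013e+01 -1.40000e-03
  8.99990e+01]
```

apply_moves(
  commands=[
    [0, -0.386, -0.444, -1.183, -0.35],
    [0, -0.386, -0.444, -1.183, -0.35],
    [0, -0.386, -0.444, -1.183, -0.35],
    [0, -0.386, -0.444, -1.183, -0.35],
    [0, -0.386, -0.444, -1.183, -0.35],
    [0, -0.386, -0.444, -1.183, -0.35],
    [0, -0.386, -0.444, -1.183, -0.35],
    [0, -0.386, -0.444, -1.183, -0.35],
    [0, -0.386, -0.444, -1.183, -0.35],
    [0, -0.386, -0.444, -1.183, -0.35],
    [0, -0.386, -0.444, -1.183, -0.35],
    [0, -0.386, -0.444, -1.183, -0.35],
  ],
  newtons=30,
)

```text
time: 1.9
ee_pos: [0.4741, -0.0035, 0.2314]
tcp_rot: [106.7, 90.0, 14.1]
wrist_force: [-0.2, -1.4, 0.1]
opening: 0.0278
```

apply_moves(
  commands=[
    [0, 0, 0, 0, -0.35],
    [0, 0, 0, 0, -0.35],
  ],
)

```text
time: 2.1
ee_pos: [0.4742, -0.0027, 0.2311]
tcp_rot: [-113.8, 90.0, 153.7]
wrist_force: [-0.2, -0.7, 0.4]
opening: 0.0278
```

```bash
python3 - <<'E'
from h import *
from workcell import bot,cams
o=bot.get_obs();d=cams.camera("wrist");cv2.imwrite("pics/w1.png",d["frame"])
np.savez("w1.npz",T=tool(o),p=o["ee_pos"],**d)
print(o["time"],o["ee_pos"],o["opening"],tool(o).round(3),d["mount"].round(3),d["camera_matrix"].round(1))
E
```

```text
2.1 [ 0.47415971 -0.00272184  0.23114351] 0.027762378975472738 [[-0.     0.999 -0.043]
 [ 0.    -0.043 -0.999]
 [-1.    -0.    -0.   ]] [[-0.    -0.321  0.947 -0.142]
 [ 1.    -0.     0.    -0.001]
 [ 0.     0.947  0.321 -0.084]
 [ 0.     0.     0.     1.   ]] [[299.1   0.  277.8]
 [  0.  299.1 208.3]
 [  0.    0.    1. ]]
```

View pics/w1.png

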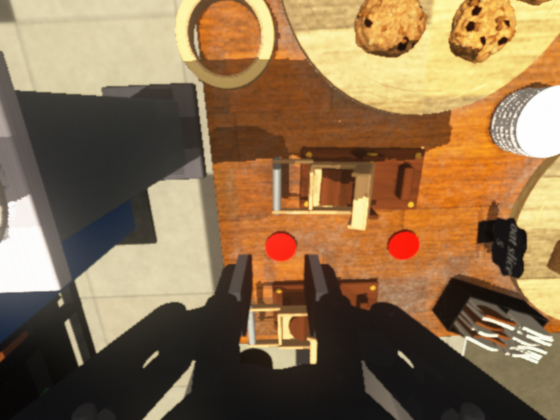

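```bash
python3 - <<'E'
from h import *
w=np.load("w1.npz");M=w["mount"];Rw=w["T"]@M[:3,:3];c=w["T"]@M[:3,3]+w["p"]
d=dict(R=Rw.T,t=-Rw.T@c,camera_matrix=w["camera_matrix"])
f=w["frame"][140:240,255:435];cv2.imwrite("pics/w1c.png",cv2.resize(f,(792,440),interpolation=2))
for p in((277,160),(276.5,212),(277,186)):print(ray(d,p,.048).round(4))
D=w["depth"];print(D[165:210:8,270:286].round(3))
# depth-based cloud of bar
v,u=np.mgrid[150:225,262:292];z=D[150:225,262:292]
P=np.stack([u,v,np.ones_like(u)],-1)@np.linalg.inv(d["camera_matrix"]).T*z[...,None]
X=P@Rw.T+c;m=(X[...,2]>.035)&(X[...,2]<.06)
print(X[m].min(0),X[m].max(0),np.median(X[m],0))
for y in np.arange(-.04,.04,.01):
    k=m&(abs(X[...,1]-y)<.005)
    if k.any():print(y.round(3),X[k].mean(0).round(4),X[k].min(0).round(4),X[k].max(0).round(4))
E
```

```text
[0.4739 0.0268 0.048 ]
[ 0.4707 -0.0332  0.048 ]
[ 0.4726 -0.0024  0.048 ]
[[0.376 0.376 0.33  0.328 0.327 0.326 0.327 0.326 0.326 0.325 0.328 0.377
  0.376 0.376 0.377 0.375]
 [0.379 0.379 0.333 0.331 0.328 0.329 0.328 0.329 0.328 0.33  0.331 0.379
  0.38  0.38  0.381 0.38 ]
 [0.383 0.383 0.335 0.333 0.332 0.331 0.332 0.332 0.331 0.333 0.335 0.383
  0.382 0.383 0.382 0.382]
 [0.387 0.387 0.338 0.336 0.335 0.335 0.334 0.334 0.335 0.335 0.336 0.387
  0.386 0.387 0.386 0.386]
 [0.39  0.39  0.341 0.34  0.339 0.339 0.337 0.338 0.338 0.338 0.34  0.389
  0.39  0.389 0.39  0.39 ]
 [0.393 0.392 0.344 0.341 0.341 0.342 0.341 0.341 0.342 0.342 0.344 0.394
  0.393 0.393 0.393 0.393]]
[ 0.46550969 -0.03627851  0.0399443 ] [0.48931202 0.03017166 0.0521908 ] [ 0.472722   -0.00230445  0.04910923]
-0.04 [ 0.47   -0.0357  0.0478] [ 0.4677 -0.0363  0.0465] [ 0.4723 -0.0353  0.0488]
-0.03 [ 0.4757 -0.0307  0.0485] [ 0.4655 -0.035   0.0399] [ 0.4878 -0.0251  0.0521]
-0.02 [ 0.4707 -0.02    0.0486] [ 0.466  -0.0248  0.045 ] [ 0.4755 -0.015   0.0513]
-0.01 [ 0.4712 -0.01    0.0486] [ 0.4664 -0.015   0.0452] [ 0.4759 -0.0051  0.051 ]
0.0 [4.717e-01 2.000e-04 4.880e-02] [ 0.4669 -0.0049  0.0442] [0.4763 0.0049 0.0515]
0.01 [0.4721 0.0101 0.0487] [0.4674 0.0052 0.0442] [0.4767 0.015  0.0514]
0.02 [0.475  0.0206 0.0492] [0.4679 0.015  0.0451] [0.489  0.0249 0.0518]
0.03 [0.4772 0.0269 0.0487] [0.4673 0.0251 0.0428] [0.4893 0.0302 0.0522]
```

View pics/w1c.png

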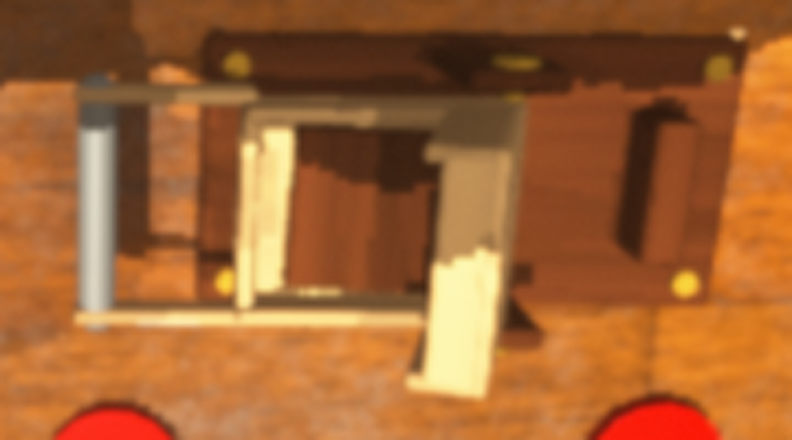

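apply_moves(
  commands=[
    [0.03, -0.0026, 0, 0, -0.35],
    [0.07, -0.0026, 0, 0, -0.35],
    [0.1, -0.0026, 0, 0, -0.35],
    [0.13, -0.0026, 0, 0, -0.35],
    [0.15, -0.0026, 0, 0, -0.35],
    [0.17, -0.0026, 0, 0, -0.35],
    [0.185, -0.0026, 0, 0, -0.35],
    [0.195, -0.0026, 0, 0, -0.35],
    [0.205, -0.0026, 0, 0, -0.35],
    [0.205, -0.0026, 0, 0, -0.35],
    [0.205, -0.0026, 0, 0, -0.35],
  ],
)

```text
time: 3.25
ee_pos: [0.4716, -0.0036, 0.0268]
tcp_rot: [85.6, 90.0, -7.0]
wrist_force: [-0.3, -0.8, 1.0]
opening: 0.028
```

apply_moves(
  commands=[
    [0, 0, 0, 0, -1],
    [0, 0, 0, 0, -1],
    [0, 0, 0, 0, -1],
    [0, 0, 0, 0, -1],
    [0, 0, 0, 0, -1],
    [0, 0, 0, 0, -1],
  ],
  newtons=25,
)

```text
time: 3.85
ee_pos: [0.4728, -0.0036, 0.0277]
tcp_rot: [89.1, 89.8, -3.5]
wrist_force: [4.0, -0.5, 1.2]
opening: 0.0091
```

```bash
python3 - <<'E'
from h import *
from workcell import bot,cams
o=bot.get_obs();d=cams.camera("side");cv2.imwrite("pics/s2.png",cv2.resize(d["frame"][130:330,150:400],(750,600),interpolation=2))
print(o["time"],o["ee_pos"],o["opening"],tool(o).round(3),o["wrist_force"])
# arc targets, tool axes: tx=-dz, ty=dx ; bar radius .104
for q in np.linspace(0,1.8,37):print(round(q,2),"tx %.3f ty %.3f"%(-.104*np.sin(q),.104*(1-np.cos(q))))
E
```

```text
3.85 [ 0.47278523 -0.00357122  0.02767966] 0.009089852996532553 [[ 0.003  0.999 -0.045]
 [-0.    -0.045 -0.999]
 [-1.     0.003  0.   ]] [ 4.00614684 -0.48294118  1.24667436]
0.0 tx -0.000 ty 0.000
0.05 tx -0.005 ty 0.000
0.1 tx -0.010 ty 0.001
0.15 tx -0.016 ty 0.001
0.2 tx -0.021 ty 0.002
0.25 tx -0.026 ty 0.003
0.3 tx -0.031 ty 0.005
0.35 tx -0.036 ty 0.006
0.4 tx -0.040 ty 0.008
0.45 tx -0.045 ty 0.010
0.5 tx -0.050 ty 0.013
0.55 tx -0.054 ty 0.015
0.6 tx -0.059 ty 0.018
0.65 tx -0.063 ty 0.021
0.7 tx -0.067 ty 0.024
0.75 tx -0.071 ty 0.028
0.8 tx -0.075 ty 0.032
0.85 tx -0.078 ty 0.035
0.9 tx -0.081 ty 0.039
0.95 tx -0.085 ty 0.044
1.0 tx -0.088 ty 0.048
1.05 tx -0.090 ty 0.052
1.1 tx -0.093 ty 0.057
1.15 tx -0.095 ty 0.062
1.2 tx -0.097 ty 0.066
1.25 tx -0.099 ty 0.071
1.3 tx -0.100 ty 0.076
1.35 tx -0.101 ty 0.081
1.4 tx -0.102 ty 0.086
1.45 tx -0.103 ty 0.091
1.5 tx -0.104 ty 0.097
1.55 tx -0.104 ty 0.102
1.6 tx -0.104 ty 0.107
1.65 tx -0.104 ty 0.112
1.7 tx -0.103 ty 0.117
1.75 tx -0.102 ty 0.123
1.8 tx -0.101 ty 0.128
```

View pics/s2.png

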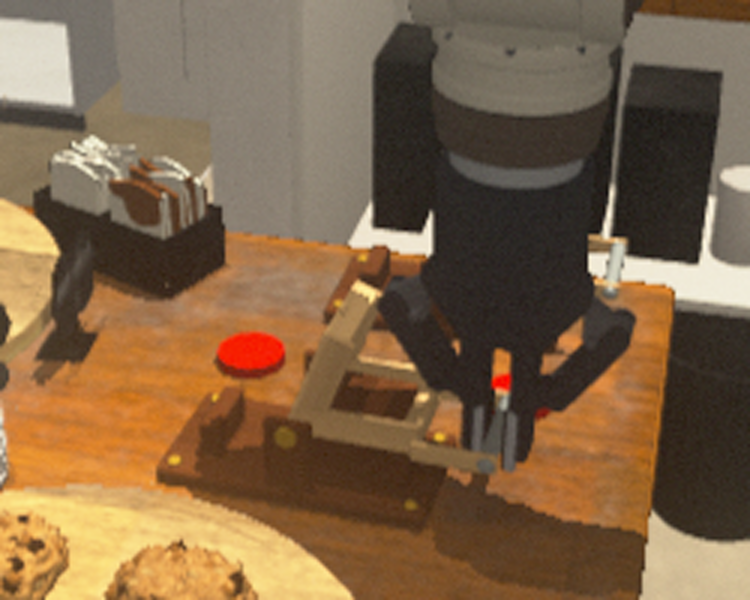

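Bar gripped (opening 9 mm, jaws square to it). Now the arc.

apply_moves(
  commands=[
    [-0.005, 0, 0, 0, -1],
    [-0.01, 0.001, 0, 0, -1],
    [-0.016, 0.001, 0, 0, -1],
    [-0.021, 0.002, 0, 0, -1],
    [-0.026, 0.003, 0, 0, -1],
    [-0.031, 0.005, 0, 0, -1],
    [-0.036, 0.006, 0, 0, -1],
    [-0.04, 0.008, 0, 0, -1],
    [-0.045, 0.01, 0, 0, -1],
    [-0.05, 0.013, 0, 0, -1],
    [-0.05, 0.013, 0, 0, -1],
    [-0.05, 0.013, 0, 0, -1],
  ],
)

```text
time: 5.1
ee_pos: [0.4848, -0.0042, 0.0779]
tcp_rot: [84.4, 89.9, -8.2]
wrist_force: [-5.2, -1.2, 1.2]
opening: 0.0089
```

apply_moves(
  commands=[
    [-0.004, 0.002, 0, 0, -1],
    [-0.009, 0.005, 0, 0, -1],
    [-0.013, 0.008, 0, 0, -1],
    [-0.017, 0.011, 0, 0, -1],
    [-0.021, 0.015, 0, 0, -1],
    [-0.025, 0.019, 0, 0, -1],
    [-0.028, 0.022, 0, 0, -1],
    [-0.031, 0.026, 0, 0, -1],
    [-0.035, 0.031, 0, 0, -1],
    [-0.038, 0.035, 0, 0, -1],
    [-0.038, 0.035, 0, 0, -1],
  ],
)

```text
time: 6.2
ee_pos: [0.5203, -0.0058, 0.1174]
tcp_rot: [82.0, 89.9, -10.6]
wrist_force: [-5.8, -1.6, 7.1]
opening: 0.0088
```

apply_moves(
  commands=[
    [-0.002, 0.004, 0, 0, -1],
    [-0.004, 0.008, 0, 0, -1],
    [-0.006, 0.013, 0, 0, -1],
    [-0.008, 0.017, 0, 0, -1],
    [-0.01, 0.022, 0, 0, -1],
    [-0.011, 0.027, 0, 0, -1],
    [-0.012, 0.032, 0, 0, -1],
    [-0.013, 0.037, 0, 0, -1],
    [-0.014, 0.043, 0, 0, -1],
    [-0.014, 0.048, 0, 0, -1],
    [-0.014, 0.048, 0, 0, -1],
  ],
)

```text
time: 7.3
ee_pos: [0.5696, -0.0082, 0.1323]
tcp_rot: [83.4, 89.7, -9.2]
wrist_force: [-1.0, -1.2, 6.5]
opening: 0.0091
```

apply_moves(
  commands=[
    [0, 0.005, 0, 0, -1],
    [0, 0.01, 0, 0, -1],
    [0.001, 0.015, 0, 0, -1],
    [0.001, 0.02, 0, 0, -1],
    [0.002, 0.025, 0, 0, -1],
    [0.003, 0.03, 0, 0, -1],
    [0.004, 0.035, 0, 0, -1],
    [0.006, 0.04, 0, 0, -1],
    [0.008, 0.045, 0, 0, -1],
    [0.01, 0.05, 0, 0, -1],
    [0.012, 0.053, 0, 0, -1],
    [0.012, 0.053, 0, 0, -1],
  ],
)

```text
time: 8.5
ee_pos: [0.6234, -0.0107, 0.1205]
tcp_rot: [84.0, 89.7, -8.6]
wrist_force: [2.4, -2.4, 2.7]
opening: 0.0089
```

```bash
python3 - <<'E'
from h import *
from workcell import bot,cams
o=bot.get_obs();d=cams.camera("side");cv2.imwrite("pics/s3.png",cv2.resize(d["frame"][130:330,150:400],(750,600),interpolation=2))
print(o["time"],o["ee_pos"],o["opening"],o["wrist_force"])
E
```

```text
8.5 [ 0.62337306 -0.01065633  0.12045416] 0.008947938731201754 [ 2.38504045 -2.35568985  2.72436334]
```

View pics/s3.png

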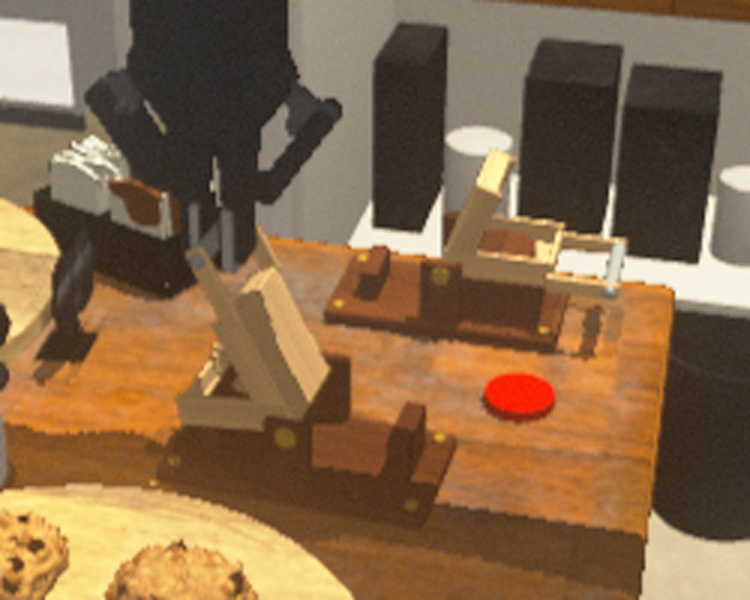

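Tray is over, with the bar held at about q=2.04. Release and rise.

apply_moves(
  commands=[
    [0, 0, 0, 0, -0.6],
    [0, 0, 0, 0, -0.3],
    [0, 0, 0, 0, -0.3],
    [0, 0, 0, 0, -0.3],
    [0, 0, 0, 0, -0.3],
    [-0.01, 0, 0, 0, -0.3],
    [-0.03, 0, 0, 0, -0.3],
    [-0.06, 0, 0, 0, -0.3],
    [-0.09, 0, 0, 0, -0.3],
    [-0.12, 0, 0, 0, -0.3],
    [-0.12, 0, 0, 0, -0.3],
  ],
)

```text
time: 9.65
ee_pos: [0.6235, -0.0106, 0.2462]
tcp_rot: [88.5, 89.3, -4.1]
wrist_force: [0.8, -0.3, 0.7]
opening: 0.0299
```

apply_moves(
  commands=[
    [0, -0.04, 0, 0, -0.3],
    [0, -0.08, 0, 0, -0.3],
    [0, -0.12, 0, 0, -0.3],
    [0, -0.16, 0, 0, -0.3],
    [0, -0.2, 0, 0, -0.3],
    [0, -0.2, 0, 0, -0.3],
    [0, -0.2, 0, 0, -0.3],
  ],
)

```text
time: 10.35
ee_pos: [0.4235, -0.0015, 0.2444]
tcp_rot: [89.1, 89.2, -3.4]
wrist_force: [0.5, 0.8, 0.2]
opening: 0.0299
```

```bash
python3 - <<'E'
from h import *
from workcell import bot,cams
o=bot.get_obs();print(o["time"],o["ee_pos"],o["opening"],o["wrist_force"])
s=cams.camera("side");t=cams.camera("top")
a=cv2.resize(s["frame"][160:330,180:330],(397,450),interpolation=2);b=cv2.resize(t["frame"][150:310,190:330],(394,450),interpolation=2)
cv2.imwrite("pics/f.png",np.hstack([a,b]))
def xyz(d,p):
    u,v=int(p[0]),int(p[1]);z=np.median(d["depth"][v-1:v+2,u-1:u+2]);P=np.linalg.inv(d["camera_matrix"])@[u,v,1]*z;return (d["R"].T@(P-d["t"])).round(4)
for c,d in(("top",t),("side",s)):
  for n in("square_tile","round_tile"):
    for x in cams.spot_in(n,c)[:3]:
        r=x["rect"];print(c,n,np.round(r),round(x["confidence"],2),xyz(d,((r[0]+r[2])/2,(r[1]+r[3])/2)))
E
```

```text
10.35 [ 0.4234522  -0.00149464  0.24439877] 0.029906874811070988 [0.53607916 0.77020163 0.24869868]
top square_tile [314. 228. 350. 296.] 0.43 [ 0.4821 -0.1975  0.052 ]
top square_tile [211. 164. 260. 250.] 0.23 [ 0.5747 -0.0151  0.046 ]
top round_tile [321. 246. 342. 264.] 0.88 [ 0.4946 -0.1952  0.0532]
top round_tile [272. 170. 296. 191.] 0.85 [ 0.6415 -0.1041  0.0074]
top round_tile [271. 255. 289. 279.] 0.84 [ 0.4705 -0.1022  0.008 ]
side square_tile [210. 197. 253. 277.] 0.74 [0.6046 0.01   0.0998]
side square_tile [220. 254. 233. 264.] 0.43 [ 0.6208 -0.0081  0.045 ]
side round_tile [310. 252. 334. 275.] 0.71 [ 0.4756 -0.0914  0.0063]
side round_tile [306. 205. 327. 213.] 0.46 [ 0.5049 -0.2037  0.0517]
```

View pics/f.png

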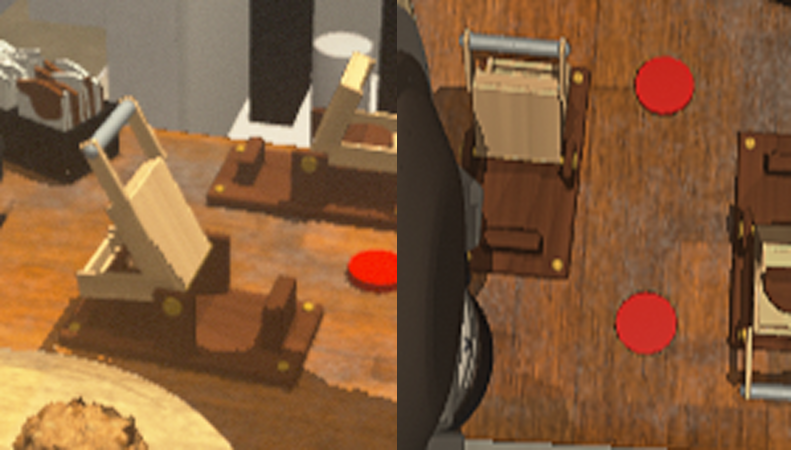

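The tray sits over, and the round tray is untouched. The near leaf hides the tile, so I'll take one look with the wrist camera from the far side.

apply_moves(
  commands=[
    [-0.01, 0.04, 0, 0, -0.3],
    [-0.02, 0.09, 0, 0, -0.3],
    [-0.02, 0.14, 0, 0, -0.3],
    [-0.02, 0.18, 0, 0, -0.3],
    [-0.02, 0.22, 0, 0, -0.3],
    [-0.02, 0.25, 0, 0, -0.3],
    [-0.02, 0.27, 0, 0, -0.3],
    [-0.02, 0.27, 0, 0, -0.3],
    [-0.02, 0.27, 0, 0, -0.3],
  ],
)

```text
time: 11.55
ee_pos: [0.694, -0.0138, 0.2648]
tcp_rot: [87.5, 89.5, -5.1]
wrist_force: [-1.1, -0.1, 0.5]
opening: 0.03
```

```bash
python3 - <<'E'
from h import *
from workcell import bot,cams
o=bot.get_obs();w=cams.camera("wrist");M=w["mount"];T=tool(o);R=T@M[:3,:3];c=T@M[:3,3]+o["ee_pos"]
np.savez("w2.npz",T=T,p=o["ee_pos"],**w)
print(o["time"],o["ee_pos"])
h=np.array([.5755,-.0079]);sx=np.array([np.cos(np.radians(-2.6)),np.sin(np.radians(-2.6))])
L=np.r_[h+.033*sx,.045];p=w["camera_matrix"]@(R.T@(L-c));p=p[:2]/p[2];print("landing px",p)
u,v=p.astype(int);f=w["frame"];y0,x0=max(0,v-60),max(0,u-80)
cv2.imwrite("pics/w2.png",cv2.resize(f[y0:v+60,x0:u+80],None,fx=5,fy=5,interpolation=2)[:600,:800]);print(x0,y0)
# inside-leaf cloud and plane
vv,uu=np.mgrid[0:420,0:560];X=((np.stack([uu,vv,np.ones_like(uu)],-1)@np.linalg.inv(w["camera_matrix"]).T)*w["depth"][...,None])@R.T+c
rel=X[...,:2]-h;a=rel@sx;b=rel@[-sx[1],sx[0]]
for i in np.arange(.01,.066,.005):
    k=(abs(a-i)<.0025)&(abs(b)<.02)&(X[...,2]>.02)&(X[...,2]<.07)
    print(i.round(3),k.sum(),X[k][:,2].mean().round(4) if k.any() else "",f[k].mean(0).round() if k.any() else "")
E
```

```text
11.55 [ 0.69396888 -0.0137642   0.26484259]
landing px [207.24474802 178.52360113]
127 118
0.01 19 0.0683 [ 97. 158. 205.]
0.015 0  
0.02 0  
0.025 2 0.041 [ 54.  88. 122.]
0.03 11 0.0451 [ 42.  70. 102.]
0.035 99 0.0475 [ 44.  71. 107.]
0.04 137 0.0471 [ 37.  63. 103.]
0.045 141 0.0464 [27. 48. 83.]
0.05 168 0.0435 [34. 59. 95.]
0.055 125 0.037 [ 96. 154. 194.]
0.06 91 0.0403 [137. 213. 241.]
0.065 65 0.0457 [120. 192. 230.]
```

View pics/w2.png

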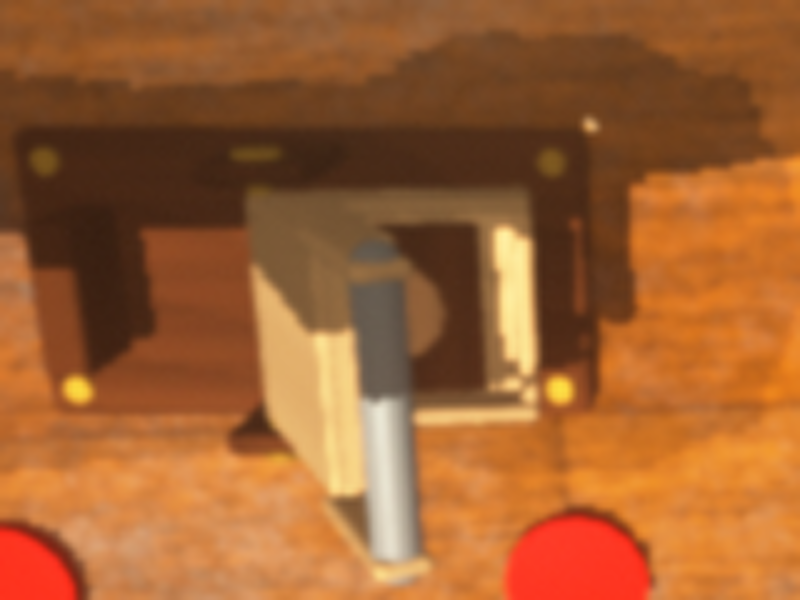

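The light inlay faces up. The tile lies flat on the far leaf, with its far edge about 52 mm from the hinge, so its centre is about 31 mm out. Handing in.

```bash
python3 -c "
from workcell import bot
print(bot.job_done(), bot.get_obs()['wrist_force'])"
```

```text
the job is handed in; nothing more can be done
the job is handed in; nothing more can be done
```

I gripped the steel bar of the left tray, the one holding the square tile, and swung it over to about 2.04 rad at the hinge. Then I let go, backed clear and handed the job in at about 11.6 s.

**Square tile:** the last wrist picture shows the tile flat on the far leaf with its light inlay up, so the plain face is down. Depth puts its centre about 31 mm from the hinge, and the target is 33 mm.

**Tray:** the side picture shows it at rest fully over. I did not measure the hinge angle after release.

**Round tile and its tray:** they look unchanged in the side and top pictures, and the networks still find the round tile in the same place. The red discs were not touched on purpose.

**Forces:** the wrist force stayed below about 10 N in every reading. With the arm clear it read about 1 N.

**One disagreement:** in the last pictures the networks gave low-confidence or wrong boxes for the square tile, because the leaf hid it. I relied on the wrist picture and depth instead.

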